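# Snap open the orange folding stand

## Robot

A 7-joint arm with a two-finger parallel gripper is mounted at the origin on a cart in front of the work surface, level with it; the furniture and walls round the work are solid. World frame = base frame: x ahead of the robot, y to its left, z up, the work surface at z = 0. Lengths are in m, angles in rad, forces in N, time in s.
With the tool pointing down it reaches from about 0.35 to 0.9 m from the base axis. Payload 8.1 kg.
Tool frame: the origin (TCP) lies midway between the tips of the shut fingers; the grasp point (between the pads) lies arm.grasp_offset behind it (arm.grasp_offset is the distance from the TCP to the grasp point, in m); z points along the fingers, y is the line along which they close (so a half turn about z gives the same grasp; the last joint's range is limited). The gripper opens to 92 mm and grips with 3 to 60 N. Pads are 19 mm wide; open, the fingers measure 130 mm over their backs; the gripper's body (75 mm by 190 mm) begins 47 mm behind the grasp point.
Start: joints at [1.058, 0.434, 0.025, 1.573, -0.012, 1.134, -0.075], TCP at [0.249, -0.573, 0.227] pointing down, gripper open.
Joint ranges: [-2.62, 2.62], [-0.44, 2.09], [-1.27, 1.32], [0.08, 2.57], [-1.32, 4.46], [0.12, 2], [-2.74, 2.74]. Speed limits (rad/s): [2.22, 2.22, 3.01, 3.01, 3.14, 3.14, 3.14].

## Interface

Orientations are given as a rotation vector (axis times angle).
In Python, from cell import observe, imaging, arm gives the robot as it stands.
- The arm moves only by the tool apply_moves, never from a script. Its argument "commands" is a list of rows, each a list of 5 numbers: the opening in per cent of the stroke, from 0 (shut) to 100 (fully open), then the shift along the world's x, y, z in units of 0.06 m (1.0 is 0.06 m), then the turn about the world's z in units of 0.5 rad (1.0 is 0.5 rad). A call has 1 to 12 rows; each row shifts and turns the commanded pose from where the row before left it; what a row does not reach is not made up. A row lasts 1/8 s, in which the tool goes at most 62.5 mm and 10.7 degrees, less where a joint would pass 70% of its speed; a pose out of reach is approached as far as the arm can. A call with a number of a shift or a turn outside -1 to 1 is refused whole. A call with a gripper value outside its range is refused whole. The fingers move at their own pace and stop on an object; "newtons" is the grip in N (left out, the last holds). Time passes only in rows, so rows that do not move let the fingers close. It gives the time, the measured TCP pose, the force, the opening and the grip force at its end, in the units of the state.
- observe(): the state, without advancing time (a new reading comes with each control period).
- imaging.get_image(name): name is "scene" or "top" or "wrist"; returns (picture, depth): 420x560x3 uint8, red, green, blue; 420x560 float32, m along the optical axis (not along the pixel's ray), 0 where there is no reading.
- imaging.camera_params(name): a dict with "camera_matrix" (3x3 intrinsics, pixels), "dist" ([k1, k2, p1, p2, k3] as OpenCV has them; the pictures are not rectified), "origin" and "rotation" of the camera in the world; the wrist camera has in their place "tool_from_camera" (4x4, takes a point from camera to tool coordinates, whose origin is the TCP and whose axes are the flange's). Camera axes: x right, y up, looking along -z (the intrinsics and any distortion apply to the point x, -y, -z); pixel columns grow to the right and rows downward; lengths in m; the calibration is good to about 2 mm. A picture is of the moment at which its call begins: read the wrist's pose just before it. camera_params takes no time and is no camera call.
- arm.sign_off(): hands the job in; it is judged then, once.
The state is a dict: "clock": time; "joints": joint angles; "dq": joint speeds; "joint_efforts": joint torques, N m; "position": TCP position; "ee_rot": TCP orientation; "force": force on the tool from outside, world axes, zero at the start; "ft_torque": the same for the moment, N m; "width": opening from 0.0 (shut) to 1.0 (fully open); "gripper_force": force on a finger pad.
Only numpy, scipy, OpenCV 4.12 (cv2) and the standard library are available. Lean on these libraries where they do the work, as an engineer would, in place of code of your own. Each camera call takes 0.05 s, during which the arm holds its last target. There are 200 camera calls.

## Task

I want to prop the multimeter up where I can read it. Snap the folding stand with the orange back fully open, so that its back stands up and stays there by itself, then let go; leave the blue one folded flat.

Things in the scene. Friction and masses are not known exactly. Their poses are not given: they have to be found in the camera images.
- orange_stand: Base of the orange stand: dark steel plate 110 (x) x 112 (y) mm, fixed to the desk, top 17 mm high. Origin: centre of its underside, on the desk; z up, -x its front (to the robot within 20 degrees). Hinge line along y at x = +45, z = 30 mm. Two front stops at x = -51, y = +-30 mm, 43 mm high. A like stand with a blue back is 18 to 35 cm beside it.
- orange_bar (a point): Centre of the orange back's grip bar: round, 14 mm thick, 28 mm long along y, 130 mm from the hinge, on a neck 14 mm wide and 7 thick; the back plate (72 wide) begins 46 mm from the bar. Folded: 30 mm above the desk, 30 mm in front of the base, free all round; pinch its two ends from above. Site x points to the hinge. At angle q: 130cos(q) mm before and 130sin(q) mm above the hinge.
- orange_back (a joint): Angle of the orange back, rad: 0 = folded flat on the base; grows as the bar is lifted and swung up and over towards the hinge side; 1.75 = fully open at its stop, leaning 10 degrees back. Side springs (over-centre) hold it folded (about 3.5 N at the bar to lift, less as it rises); past about 1.0 rad it snaps open by itself and stays. Back: 0.12 kg.
- blue_back (a joint): The same angle on the blue stand, alike in all but the colour of its back; 0 = folded flat.

How it is judged:
By the outcome, as a careful person would: the job done as asked, in the order asked, and still so for the second after the job is handed in, with the robot touching nothing.
It also fails if it takes over 32 s, if anything falls off the work surface, if the arm or the gripper's body presses on something with over 40 N, if the wrist force passes 120 N, or if a joint passes its speed limit or range.

## Working session

There is one attempt and no reset: what is moved stays moved. The work goes in short steps, Python scripts to look and compute and a tool call to move; the robot and the scene stay as the last step left them, time stands still between calls to the robot, and variables do not carry over. Pictures are saved under pics/ and viewed, at most 10 in all, crops included, and the job is handed in when it is done.

Besides the shell and the picture viewer there is one more tool, called after ">>>" as name([rows], argument=value, ...), one row to a line, values as JSON. apply_moves: Moves the arm, as the interface text tells. Its arguments: {"type":"object","properties":{"commands":{"type":"array"},"newtons":{"type":"number"}},"required":["commands"]}

```bash
mkdir -p pics; cat > h.py <<'E'
import numpy as np,cv2
from cell import observe,imaging,arm
def pts(name,depth,uv):
    p=imaging.camera_params(name);K=np.array(p["camera_matrix"]);d=np.array(p["dist"])
    n=cv2.undistortPoints(np.array(uv,float).reshape(-1,1,2),K,d).reshape(-1,2)
    if name=="wrist":
        s=observe();T=np.array(p["tool_from_camera"]);R=cv2.Rodrigues(np.array(s["ee_rot"],float))[0]
        Rw=R@T[:3,:3];o=R@T[:3,3]+np.array(s["position"])
    else: Rw=np.array(p["rotation"]);o=np.array(p["origin"])
    r=np.c_[n[:,0],-n[:,1],-np.ones(len(n))]@Rw.T
    return o,r,(o+r*np.array(depth).reshape(-1,1) if depth is not None else None)
def plane(name,uv,z):
    o,r,_=pts(name,None,uv); return o+r*((z-o[2])/r[:,2])[:,None]
E
python3 - <<'E'
from h import *
print(observe(),arm.grasp_offset)
ims=[]
for n in("top","scene"):
    im,d=imaging.get_image(n);np.savez(n,im=im,d=d)
    cv2.imwrite(f"pics/{n}.png",im[:,:,::-1])
    h=cv2.cvtColor(im,cv2.COLOR_RGB2HSV)
    for c,lo,hi in(("or",5,22),("bl",95,125)):
        m=cv2.inRange(h,(lo,120,70),(hi,255,255))
        k,l,s,ce=cv2.connectedComponentsWithStats(m)
        for i in range(1,k):
            if s[i,4]>60:
                v,u=np.where((l==i)&(d>0))
                P=pts(n,d[v,u],np.c_[u,v])[2]
                print(n,c,s[i],ce[i].round(),np.median(P,0).round(3),P.min(0).round(3),P.max(0).round(3))
E
```

```text
{'clock': 0.0, 'joints': array([ 1.0584126 ,  0.43519854,  0.02494918,  1.57412166, -0.0115587 ,
        1.13398393, -0.07508045]), 'dq': array([ 0.00187709,  0.00041269, -0.00081766,  0.00090802, -0.00018296,
        0.0002335 , -0.0003555 ]), 'joint_efforts': array([-3.44534385e-05, -6.67844796e+01,  9.84750912e-01, -3.14457464e+01,
       -6.04730565e-02,  4.31915629e-02,  1.73208823e-04]), 'position': array([ 0.24874641, -0.57280077,  0.22595039]), 'ee_rot': array([-3.07442342e+00, -6.38871474e-01,  7.57749338e-04]), 'force': array([ 0.38207347, -0.48151595,  0.96341112]), 'ft_torque': array([-0.03805301, -0.01306484, -0.03046021]), 'gripper_force': 0.0, 'width': 0.9995921860027179} 0.0188Traceback (most recent call last):
  File "<stdin>", line 14, in <module>
  File "h.py", line 11, in pts
    return o,r,(o+r*np.array(depth).reshape(-1,1) if depth is not None else None)
                ~^~~~~~~~~~~~~~~~~~~~~~~~~~~~~~~~
ValueError: operands could not be broadcast together with shapes (3,) (81,81)
```

View pics/top.png

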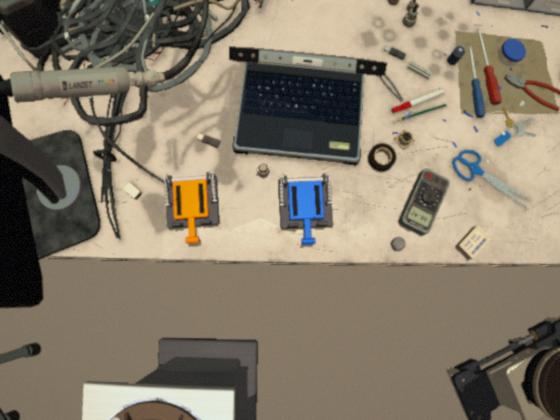

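The top picture shows the orange stand at about (192,205), with its bar at (193,240), and the blue one at (307,205), with its bar at (308,240). The camera rotation appears to be a rotation vector, so I'll fix the helper.

```bash
sed -i 's/Rw=np.array(p\["rotation"\])/Rw=np.array(p["rotation"],float);Rw=cv2.Rodrigues(Rw)[0] if Rw.size==3 else Rw/' h.py
python3 - <<'E'
from h import *
print(imaging.camera_params("top"))
for n in("top","scene"):
    im,d=imaging.get_image(n);np.savez(n,im=im,d=d)
    cv2.imwrite(f"pics/{n}.png",im[:,:,::-1])
    h=cv2.cvtColor(im,cv2.COLOR_RGB2HSV)
    for c,lo,hi in(("or",5,22),("bl",95,125)):
        m=cv2.inRange(h,(lo,150,90),(hi,255,255))
        k,l,s,ce=cv2.connectedComponentsWithStats(m)
        for i in range(1,k):
            if s[i,4]>150:
                v,u=np.where((l==i)&(d>0))
                P=pts(n,d[v,u],np.c_[u,v])[2]
                print(n,c,s[i],ce[i].round(),np.median(P,0).round(3),P.min(0).round(3),P.max(0).round(3))
                if n=="top":
                    v,u=np.where(l==i);b=v>=v.max()-6
                    Q=plane(n,np.c_[u,v],.03)
                    b=Q[:,0]<Q[:,0].min()+.016
                    bar=Q[b].mean(0); pl=Q[Q[:,0]>Q[:,0].min()+.06].mean(0)
                    print(" bar",bar,"len",np.ptp(Q[b][:,1]),"plate",pl,"yaw",np.arctan2(*(pl-bar)[[1,0]]))
E
```

```text
{'camera_matrix': array([[415.83863359,   0.        , 276.43238051],
       [  0.        , 415.83863359, 211.4019103 ],
       [  0.        ,   0.        ,   1.        ]]), 'dist': array([-0.11212421,  0.        ,  0.        ,  0.        ,  0.        ]), 'origin': array([ 0.35813253, -0.2392424 ,  0.88029328]), 'rotation': array([ 0.14259482, -0.14684749, -1.5488882 ])}
top or [ 172  179   37   65 1388] [190. 204.] [ 0.531 -0.062  0.033] [ 0.448 -0.096 -0.002] [ 0.585 -0.014  0.04 ]
 bar [ 0.45566948 -0.06695966  0.03      ] len 0.02539132792472945 plate [ 0.54421426 -0.05811886  0.03      ] yaw 0.09951567237475924
top bl [503  40  22  20 318] [514.  49.] [ 0.919 -0.799  0.037] [ 0.893 -0.828  0.033] [ 0.946 -0.773  0.042]
 bar [ 0.90620075 -0.80377847  0.03      ] len 0.047114571249854964 plate [nan nan nan] yaw nan
top bl [453 151  30  29 234] [470. 166.] [ 0.633 -0.676  0.008] [ 0.602 -0.7    0.005] [ 0.668 -0.634  0.013]
 bar [ 0.6039019 -0.6587485  0.03     ] len 0.055406070610627633 plate [ 0.65883848 -0.66401192  0.03      ] yaw -0.09551742138095339
top bl [ 288  181   36   63 1262] [306. 205.] [ 0.534 -0.302  0.033] [ 0.451 -0.337  0.016] [ 0.584 -0.264  0.04 ]
 bar [ 0.45839299 -0.30559218  0.03      ] len 0.024722624985308028 plate [ 0.5474609  -0.30063061  0.03      ] yaw 0.05564798037247115
scene or [ 175  234   65   47 1182] [206. 257.] [ 0.527 -0.059  0.034] [ 0.446 -0.105 -0.002] [ 0.585 -0.018  0.039]
scene bl [261 182  58  35 704] [288. 199.] [ 0.528 -0.299  0.034] [ 0.45  -0.351  0.014] [ 0.582 -0.261  0.039]<stdin>:19: RuntimeWarning: Mean of empty slice.
  ret = um.true_divide(
```

>>> apply_moves([
  [100,0.35,0.84,0,-0.06],
  [100,0.35,0.84,0,-0.06],
  [100,0.35,0.84,0,-0.06],
  [100,0.35,0.84,0,-0.06],
  [100,0.35,0.84,0,-0.06],
  [100,0.35,0.84,0,-0.06],
  [100,0.35,0.84,0,-0.06],
  [100,0.35,0.84,0,-0.06],
  [100,0.35,0.84,0,-0.07],
  [100,0.35,0.84,0,-0.07],
  [100,0,0,0,0],
  [100,0,0,0,0],
])

```text
clock: 1.65
position: [0.4586, -0.0696, 0.2265]
ee_rot: [3.137, 0.157, -0.001]
force: [0.6, -0.2, 0.2]
width: 1.002
gripper_force: 0.0
```

```bash
cat > look.py <<'E'
from h import *
s=observe();print(s["clock"],s["position"],s["ee_rot"],s["joints"].round(2))
n="wrist";im,d=imaging.get_image(n);cv2.imwrite("pics/w1.png",im[:,:,::-1])
h=cv2.cvtColor(im,cv2.COLOR_RGB2HSV);m=cv2.inRange(h,(5,150,90),(22,255,255))
k,l,S,ce=cv2.connectedComponentsWithStats(m);i=1+S[1:,4].argmax();print(S[i])
v,u=np.where(l==i);Q=plane(n,np.c_[u,v],.033)
t=Q[:,0]+.1*Q[:,1];b=t<t.min()+.013
r=cv2.minAreaRect(Q[b][:,:2].astype(np.float32));print("bar rect",r)
pl=cv2.minAreaRect(Q[t>t.min()+.06][:,:2].astype(np.float32));print("plate",pl)
dv=np.array(pl[0])-r[0];print("yaw",np.arctan2(dv[1],dv[0]))
ok=d[v,u]>0;P=pts(n,d[v,u],np.c_[u,v])[2];print("depth bar",np.median(P[b&ok],0),"max z",P[b&ok][:,2].max())
E
python3 look.py
```

```text
1.65 [ 0.45864332 -0.06964938  0.22650014] [ 3.13729854e+00  1.57497563e-01 -1.21815249e-03] [ 0.25  0.19 -0.25  1.93  0.06  1.03 -1.49]
[ 236   71   69  124 4833]
bar rect ((0.455321341753006, -0.06752337515354156), (0.01189916767179966, 0.02672617882490158), 5.607054710388184)
plate ((0.5445420742034912, -0.058432091027498245), (0.07052866369485855, 0.0713963732123375), 5.617997646331787)
yaw 0.10154606227045546
depth bar [ 0.45630732 -0.06749974  0.03579679] max z 0.03818560148181577
```

View pics/w1.png

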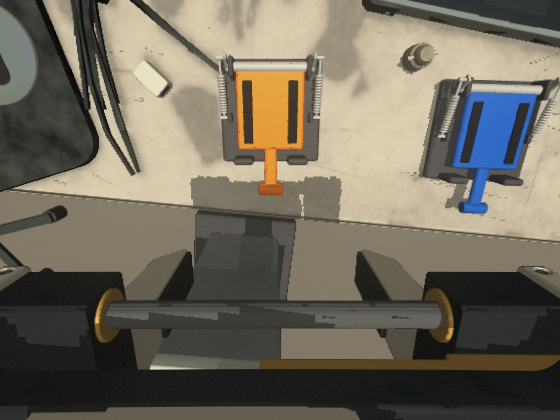

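The wrist picture shows the orange bar at pixel (270,189), clear all round, with the blue bar at (473,208). The top and wrist views agree to about 2 mm and the yaw is 0.10. I'll descend and grip.

>>> apply_moves([
  [70,-0.03,0.03,-0.89,0],
  [70,-0.02,0,-0.89,0],
  [70,0,0,-0.89,0],
  [70,0,0,-0.5,0],
  [70,0,0,-0.4,0],
  [70,0,0,0,0],
  [15,0,0,0,0],
  [15,0,0,0,0],
  [15,0,0,0,0],
  [15,0,0,0,0],
  [15,0,0,0,0],
  [15,0,0,0,0],
], newtons=20)

```text
clock: 3.2
position: [0.4561, -0.0664, 0.0128]
ee_rot: [-3.137, -0.158, -0.001]
force: [-1.7, 5.2, 6.0]
width: 0.303
gripper_force: 20.0
```

>>> apply_moves([
  [15,0.01,0,0.22,0],
  [15,0.03,0,0.21,0],
  [15,0.05,0.01,0.21,0],
  [15,0.07,0.01,0.2,0],
  [15,0,0,0,0],
])

```text
clock: 3.82
position: [0.4657, -0.0654, 0.0635]
ee_rot: [-3.137, -0.158, -0.0]
force: [0.6, 5.8, -3.8]
width: 0.299
gripper_force: 20.0
```

>>> apply_moves([
  [15,0.09,0.01,0.2,0],
  [15,0.11,0.01,0.18,0],
  [15,0.13,0.01,0.17,0],
  [15,0.15,0.02,0.16,0],
  [15,0.16,0.02,0.14,0],
  [15,0.18,0.02,0.13,0],
  [15,0.19,0.02,0.11,0],
  [15,0.2,0.02,0.09,0],
  [15,0,0,0,0],
])

```text
clock: 4.95
position: [0.5393, -0.0578, 0.1347]
ee_rot: [-3.137, -0.157, -0.002]
force: [-2.1, 3.0, 7.7]
width: 0.302
gripper_force: 20.0
```

```bash
python3 -c "
from h import *
im,d=imaging.get_image('scene');cv2.imwrite('pics/s2.png',im[:,:,::-1])"
```

```text
(no output)
```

View pics/s2.png

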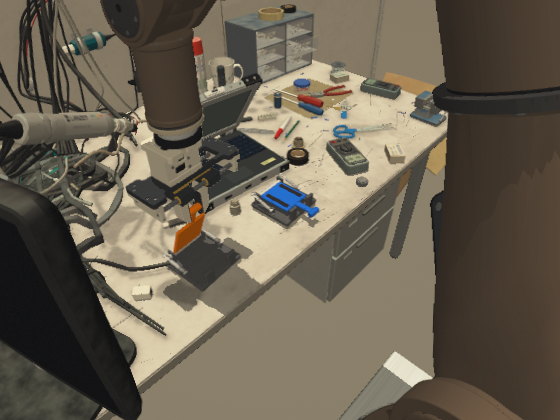

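The scene picture shows the orange back held at about 1.2 rad by the bar (pixel 197,212), with blue still flat at (288,197). I'll carry on to the stop.

>>> apply_moves([
  [15,0.21,0.02,0.07,0],
  [15,0.21,0.02,0.05,0],
  [15,0.21,0.02,0.03,0],
  [15,0.22,0.02,0,0],
  [15,0.2,0.02,-0.01,0],
  [15,0.06,0.01,-0.01,0],
  [15,0,0,0,0],
  [15,0,0,0,0],
])

```text
clock: 6.0
position: [0.6059, -0.0509, 0.1418]
ee_rot: [-3.137, -0.158, -0.003]
force: [2.4, 5.5, 0.9]
width: 0.3
gripper_force: 20.0
```

>>> apply_moves([
  [80,0,0,0,0],
  [80,0,0,0,0],
  [80,0,0,0,0],
  [80,0,0,0,0],
  [80,0,0,0.4,0],
  [80,0,0,0.7,0],
  [80,0,0,0.7,0],
  [80,-0.5,0,0.5,0],
  [80,-0.8,0,0,0],
  [80,-0.8,0,0,0],
  [80,0,0,0,0],
  [80,0,0,0,0],
])

```text
clock: 7.5
position: [0.4794, -0.052, 0.28]
ee_rot: [3.137, 0.156, 0.002]
force: [0.1, -0.4, 0.6]
width: 0.801
gripper_force: 0.0
```

```bash
python3 - <<'E'
from h import *
im,d=imaging.get_image('scene');cv2.imwrite('pics/s3.png',im[:,:,::-1])
h=cv2.cvtColor(im,cv2.COLOR_RGB2HSV)
for c,lo,hi in(("or",5,22),("bl",95,125)):
    m=cv2.inRange(h,(lo,150,90),(hi,255,255));k,l,s,ce=cv2.connectedComponentsWithStats(m);i=1+s[1:,4].argmax()
    v,u=np.where((l==i)&(d>0));P=pts("scene",d[v,u],np.c_[u,v])[2]
    print(c,s[i]); z=P[:,2]
    for a in np.arange(0,.2,.02):
        b=(z>=a)&(z<a+.02)
        if b.sum()>5: print(round(a,2),np.median(P[b],0).round(3))
E
```

```text
or [ 160  185   39   67 1324]
0.0 [ 0.775 -0.129  0.001]
0.02 [ 0.582 -0.045  0.038]
0.04 [ 0.584 -0.05   0.049]
0.06 [ 0.588 -0.051  0.07 ]
0.08 [ 0.592 -0.049  0.09 ]
0.1 [ 0.595 -0.05   0.109]
0.12 [ 0.599 -0.05   0.13 ]
0.14 [ 0.602 -0.049  0.151]
0.16 [ 0.605 -0.049  0.164]
bl [261 182  58  35 706]
0.0 [ 0.557 -0.347  0.018]
0.02 [ 0.528 -0.299  0.034]
```

View pics/s3.png

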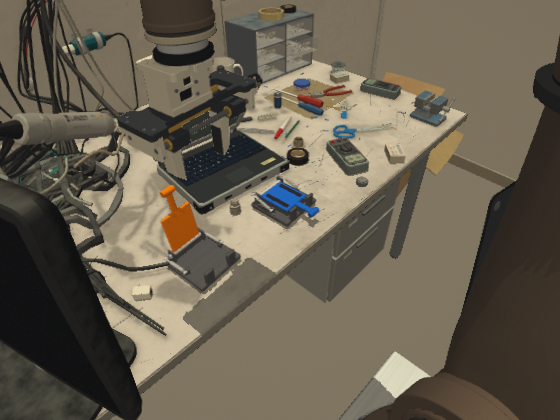

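The picture shows the orange back standing free at its stop (bar at pixel 170,192), leaning back about 10 degrees. The blue stand is still flat at (288,197), and the gripper is clear.

```bash
python3 -c "
from cell import arm
print(arm.sign_off())"
```

```text
the job is handed in; nothing more can be done
None
```

The orange stand is fully open and stands by itself at its stop, leaning back about 10 degrees; the gripper has let go, the blue stand is still folded flat, and the job is handed in at about 7.6 s.

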